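# Zero the bench mill, back it off four clicks and fit the feed hopper

## Robot

A 6-joint arm with a two-finger parallel gripper is mounted at the origin on the work surface. World frame = base frame: x ahead of the robot, y to its left, z up, the work surface at z = 0. Lengths are in mm, angles in rad, forces in N, time in s.
With the tool pointing down it reaches from about 400 to 925 mm from the base axis. Payload 12.5 kg.
Tool frame: the origin (TCP) lies at the very end of the fingers, on their centre line; the grasp point (between the pads) lies 19 mm behind it; x points along the fingers, y is the direction in which the jaws open and shut, and the axes are right-handed (so a half turn about x gives the same grasp; the last joint's range is limited). The gripper opens to 95 mm and grips with 3 to 60 N. Pads are 20 mm wide; open, the fingers measure 119 mm over their backs; the gripper's body (75 mm by 180 mm) begins 59 mm behind the grasp point.
Start: joints at [-1.451, 0.491, 1.559, -0, 1.092, -0.106], TCP at [139.951, -609.147, 214.661] pointing down, gripper open.
Joint ranges: [-3.1, 3.1], [-0.84, 2.19], [0.05, 2.79], [-1.13, 4.28], [0.06, 2.93], [-2.69, 2.69]. Speed limits (rad/s): [2.22, 2.22, 2.79, 3.14, 3.14, 3.14].

## Interface

Orientations are given as [roll, pitch, yaw] about the fixed x, y, z axes, in that order (R = Rz(yaw) Ry(pitch) Rx(roll)).
In Python, from cell import * gives the robot as it stands.
- The arm moves only by the tool step_arm, never from a script. Its argument "steps" is a list of rows, each a list of 4 numbers: the shift along the tool's x, y, z in units of 50 mm (1.0 is 50 mm), then the turn about the tool's x in units of 8 degrees (1.0 is 8 degrees). A call has 1 to 20 rows; each row shifts and turns the commanded pose from where the row before left it, along the tool's axes as they then stand; what a row does not reach is not made up. A row lasts 1/8 s, in which the tool goes at most 62.5 mm and 10.7 degrees, less where a joint would pass 70% of its speed; a pose out of reach is approached as far as the arm can. A call is refused whole if a number of a shift passes 1 or a number of a turn 1, either way. A call with a gripper value outside its range is refused whole. "jaw" is the closure, from 0 (fully open) to 1 (shut), set as the call begins (left out, the last holds). The fingers move at their own pace and stop on an object; the grip force is fixed at half the most. Time passes only in rows, so rows that do not move let the fingers close. It gives the time, the measured TCP pose, the force and the opening at its end, in the units of the state.
- state(): the state, without advancing time (a new reading comes with each control period).
- read_camera(name): name is "side" or "top" or "wrist"; returns the picture (400x640x3 uint8, red, green, blue); there is no depth.
- camera_info(name): a dict with "mtx" (3x3 intrinsics, pixels), "eye" and "attitude" of the camera in the world; the wrist camera has in their place "hand_eye" (4x4, takes a point from camera to tool coordinates, whose origin is the TCP and whose axes are the tool frame's). Camera axes: x right, y down, z forward; pixel columns grow to the right and rows downward; lengths in mm; the calibration is good to about 2 mm. A picture is of the moment at which its call begins: read the wrist's pose just before it. camera_info takes no time and is no camera call.
- job_done(): hands the job in, once; it reports no verdict.
The state is a dict: "t": time; "joints": joint angles; "qvel": joint speeds; "tau": joint torques, N m; "eef_pos": TCP position; "tcp_rot": TCP orientation; "ft_force": force on the tool from outside, world axes, zero at the start; "moment": the same for the moment, N m; "opening": opening from 0.0 (shut) to 1.0 (fully open).
Only numpy, scipy, OpenCV 4.12 (cv2) and the standard library are available. Lean on these libraries where they do the work, as an engineer would, in place of code of your own. Each camera call takes 0.05 s, during which the arm holds its last target.

## Task

Set the bench mill for the next sample: by its lever, turn the adjusting ring clockwise until you feel the burrs just touch, without jamming them together, then back it off four clicks and let go of the lever. Then lower the steel feed hopper, spigot down, into the mill's throat until it sits fully home and let go, leaving the setting and the other things on the bench as they are.

Things in the scene. Friction and masses are not known exactly. Their poses are not given: they have to be found in the camera images.
- mill: bench mill screwed to the bench: grey base plate 245 x 160 mm, white round motor housing, aluminium grinding chamber, discharge spout towards its front; 250 mm high to the throat rim. Origin on the bench surface under the vertical axis of the throat and ring; its -x axis points to its front (spout side)
- throat (a point): centre of the throat's open top (rim level, 250 mm above the bench) on the axis about which the adjusting ring turns. z up. Upright steel tube, bore 46 mm, outside 54 mm, clear depth about 40 mm; it stands 21 mm above the ring's top face and does not turn
- ring: adjusting ring round the throat: dark steel, 94 mm across, 22 mm high, ribbed, a white line per click. Origin on the turning axis at its underside, 43 mm below the throat rim; x points along the lever to the knob, z up. Clockwise from above closes the burrs. 30 clicks a turn: one is 12 degrees (17 mm at the knob). A spring ball holds it at each click; one click lies where the burrs first touch
- lever_knob (a point): middle of the upright round black knob, 16 mm across, 40 mm high, on the end of the ring's flat lever, 80 mm from the turning axis; 20 mm below the knob's top, 20 mm above the lever, 3.5 mm below the throat rim. Going from click to click takes up to 3 N at the knob; once the burrs touch it takes 4 N more to go on, then about 2 N more per mm (their seat is sprung); over about 16 N jams them
- burr_top (a point): tip of the dark cone-shaped burr down in the throat, on its axis, 44 mm below the rim. It rises 0.1 mm per click as the ring is opened, so a measured pose (noise 2 mm) cannot set the mill. The ring angle at which the burrs touch differs each time and cannot be seen; nothing else stops the ring in the closing direction
- burr_zero (a point): fixed point of the mill on the throat's axis: where burr_top stands when the burrs just touch. burr_top's height over it is the burr gap (0.4 mm at four clicks)
- spring_seat (a joint): travel of the other burr's sprung seat, hidden inside, in m: 0 = at rest; it is pushed below 0 (by at most 0.00007) only when the burrs are forced together after touching. The reading (noise about 0.6 mm) is far too coarse to show it
- hopper: steel feed hopper: an open round cup 58 mm outside with straight upright walls and a sloping funnel floor, on a spigot 42 mm across and 24 mm long that has a slightly tapered foot; 82 mm high in all, 0.2 kg. Stands upright on its spigot beside the mill. Origin at the centre of the spigot's foot, z up
- hopper_seat (a point): centre of the flat shoulder under the hopper's cup, 24 mm above the spigot's foot; it lies on the throat rim when the hopper is fully home
- sample_cup: bystander: plain steel cup, 72 mm across the rim, 62 mm high, no spigot; origin at the centre of its foot
- receiver: bystander: steel cup 60 mm across, 55 mm high, standing on the mill's base plate under the spout; origin at the centre of its foot
- brush: bystander: burr brush lying on the bench
- spatula: bystander: spatula lying on the bench
- jar: bystander: glass jar with lid, 56 mm across, 75 mm high; origin at its foot
- tub: bystander: open yellow plastic tub 130 x 170 mm, 105 mm high; origin under its centre
- tray: bystander: white plastic tray 130 x 170 mm, 30 mm high; origin under its centre
There are look-alikes about, which are no part of the job. Leave any green or pink look-alike of the hopper alone.

How it is judged (in metres and radians):
On the way, in this order (a step that is already met when the one before it is completed fails the run):
1. the ring is turned in until the burrs touch (z of burr_top in the frame of burr_zero below 5e-06 m), for 0.1 s.
2. the ring is backed off four clicks from the touch and the lever let go (z of burr_top in the frame of burr_zero between 0.00034 and 0.00046 m and contact force between the fingers and ring below 0.1 N), for 0.3 s.
3. the hopper sits fully home in the throat (z of hopper_seat in the frame of throat between -0.003 and 0.003 m and horizontal distance between hopper_seat and throat below 0.004 m and angle between hopper's own z axis and vertical below 0.06 rad), for 0.2 s.
At the end, for the whole second after the job is handed in: the burr gap is that of four clicks from first touch (0.40 mm, within 0.06 mm, that is 0.6 click), the hopper's shoulder lies on the throat rim (within 3 mm in height, 4 mm sideways, 3.4 degrees upright), the hopper at rest and let go, the lever let go (all of step 2 and all of step 3 and contact force between the fingers and hopper below 0.1 N and linear speed of hopper below 0.02 m/s).
It fails at once if the burrs are jammed together (the sprung seat is pushed back more than 0.036 mm) (value of joint spring_seat below -3.6e-05 m).
It fails at once if the hopper is let go more than 12 mm above its seat (z of hopper_seat in the frame of throat above 0.012 m and contact force between the fingers and hopper below 0.05 N).
It fails at once if a bystander is pushed more than 30 mm or knocked over (distance of any of sample_cup, receiver, brush, spatula, jar, tub, tray from where it was at the start of the episode above 0.03 m or angle between any of sample_cup, receiver, jar, tub, tray's own z axis and vertical above 0.5 rad).
It also fails if it takes over 72 s, if anything falls off the work surface, if the arm or the gripper's body presses on something with over 40 N, if the wrist force passes 120 N, or if a joint passes its speed limit or range.

## Working session

There is one attempt and no reset: what is moved stays moved. The work goes in short steps, Python scripts to look and compute and a tool call to move; the robot and the scene stay as the last step left them, time stands still between calls to the robot, and variables do not carry over. Pictures are saved under pics/ and viewed, and the job is handed in when it is done.

Besides the shell and the picture viewer there is one more tool, called after ">>>" in YAML: its name, and indented under it one key for each argument. step_arm: Moves the arm, as the interface text tells. Its arguments: {"type":"object","properties":{"steps":{"type":"array","items":{"type":"array","items":{"type":"number"}}},"jaw":{"type":"number"}},"required":["steps"]}

```bash
ls; mkdir -p pics
python3 - <<'E'
from cell import *
import cv2
s=state();print({k:s[k] for k in ('t','eef_pos','tcp_rot','ft_force','opening')})
for n in ("side","top","wrist"):
    i=camera_info(n);print(n,i)
    cv2.imwrite(f"pics/{n}0.png",read_camera(n)[:,:,::-1])
E
```

```text
pics
{'t': 0.0, 'eef_pos': array([ 139.92499673, -608.87749242,  214.06464164]), 'tcp_rot': array([-1.66928183,  1.56966876,  1.69812034]), 'ft_force': array([-0.90539507, -0.20161529, -0.57158142]), 'opening': 1.0003828219822306}
side {'mtx': array([[506.26354803,   0.        , 319.58749847],
       [  0.        , 506.26354803, 196.63127979],
       [  0.        ,   0.        ,   1.        ]]), 'eye': array([ 444.95778335, 1095.64460001, 1236.47864789]), 'attitude': array([-2.34261944, -0.01052388, -3.0384972 ])}
top {'mtx': array([[491.35319406,   0.        , 317.49279416],
       [  0.        , 491.35319406, 204.45573286],
       [  0.        ,   0.        ,   1.        ]]), 'eye': array([ 425.43405215,   -5.87459948, 1574.51002825]), 'attitude': array([-3.05273809, -0.01614812, -1.58845343])}
wrist {'mtx': array([[319.24084354,   0.        , 318.87633157],
       [  0.        , 319.24084354, 198.10957887],
       [  0.        ,   0.        ,   1.        ]]), 'hand_eye': array([[ 3.60562683e-04, -2.67331680e-01,  9.63604505e-01,
        -1.70586068e+02],
       [ 9.99999532e-01,  9.61137484e-04, -1.07533760e-04,
         1.41442250e-01],
       [-8.97409229e-04,  9.63604093e-01,  2.67331902e-01,
        -7.57648813e+01],
       [ 0.00000000e+00,  0.00000000e+00,  0.00000000e+00,
         1.00000000e+00]])}
```

View pics/side0.png

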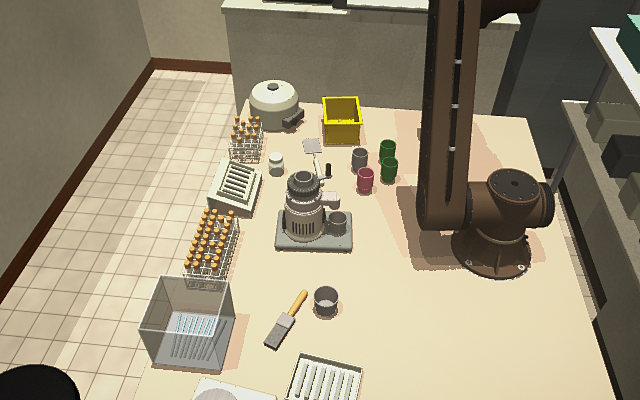

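View pics/top0.png

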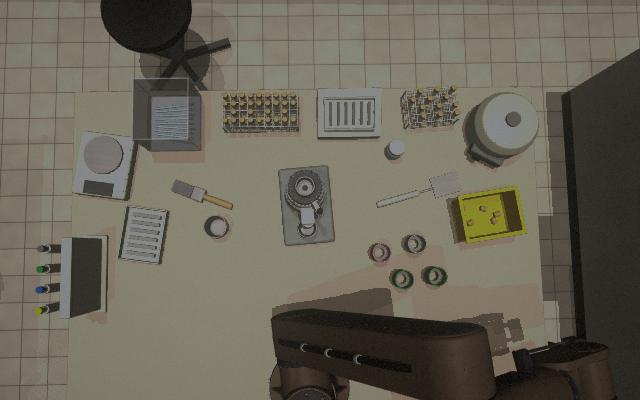

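View pics/wrist0.png

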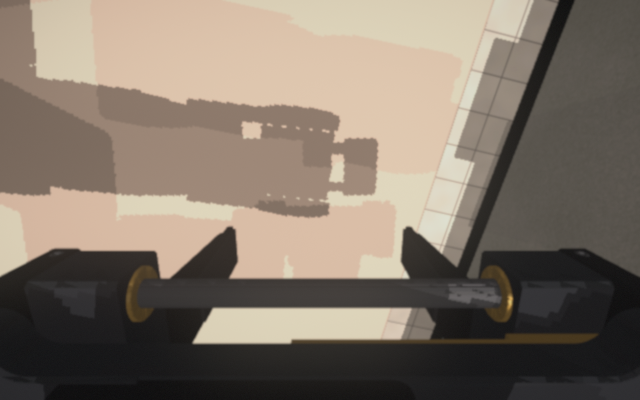

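```bash
cat > h.py <<'E'
from cell import *
import numpy as np, cv2
from scipy.spatial.transform import Rotation as R
def K(n): return camera_info(n)['mtx']
def pose(n, s=None):
    i=camera_info(n)
    if n!='wrist': return R.from_euler('xyz',i['attitude']).as_matrix(), np.array(i['eye'])
    H=i['hand_eye']; T=R.from_euler('xyz',s['tcp_rot']).as_matrix()
    return T@H[:3,:3], T@H[:3,3]+s['eef_pos']
def ray(n,u,v,s=None):
    M,e=pose(n,s); d=M@np.linalg.inv(K(n))@[u,v,1]; return e,d
def atz(n,u,v,z,s=None):
    e,d=ray(n,u,v,s); return e+d*(z-e[2])/d[2]
def proj(n,p,s=None):
    M,e=pose(n,s); q=K(n)@(M.T@(np.array(p)-e)); return q[:2]/q[2]
def tri(a,b):
    A=[];B=[]
    for e,d in (a,b):
        d=d/np.linalg.norm(d);P=np.eye(3)-np.outer(d,d);A.append(P);B.append(P@e)
    return np.linalg.lstsq(np.vstack(A),np.hstack(B),rcond=None)[0]
def crop(im,x,y,w,h,f,name):
    cv2.imwrite(name,cv2.resize(im[y:y+h,x:x+w,::-1],None,fx=f,fy=f,interpolation=cv2.INTER_CUBIC))
E
python3 - <<'E'
from h import *
t=cv2.imread('pics/top0.png')[:,:,::-1];s=cv2.imread('pics/side0.png')[:,:,::-1]
crop(t,270,155,75,100,6,'pics/t1.png');crop(t,360,220,90,80,6,'pics/t2.png')
crop(s,265,155,95,105,5.5,'pics/s1.png');crop(s,340,130,70,70,7,'pics/s2.png')
E
```

```text
(no output)
```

View pics/t1.png

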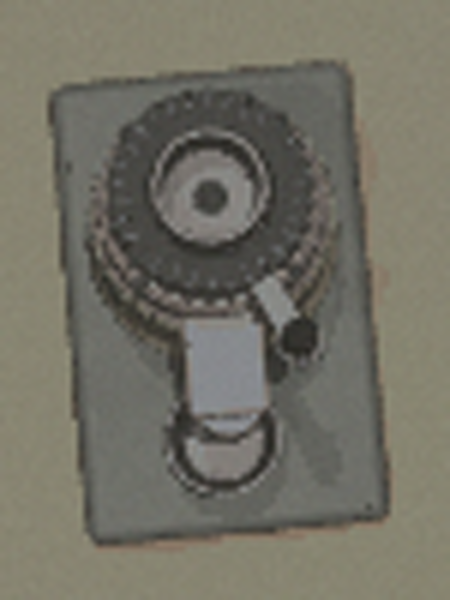

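View pics/t2.png

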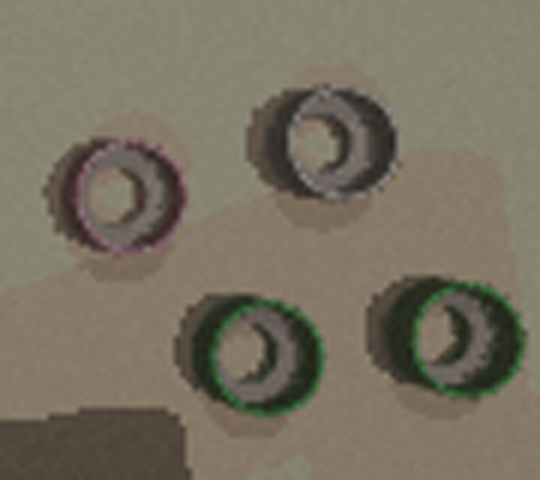

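View pics/s1.png

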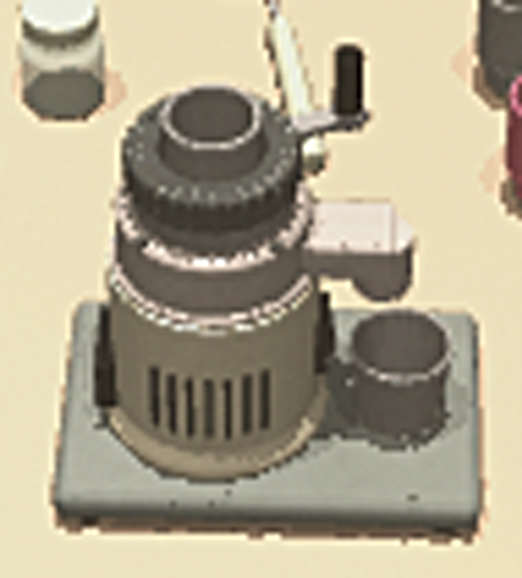

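View pics/s2.png

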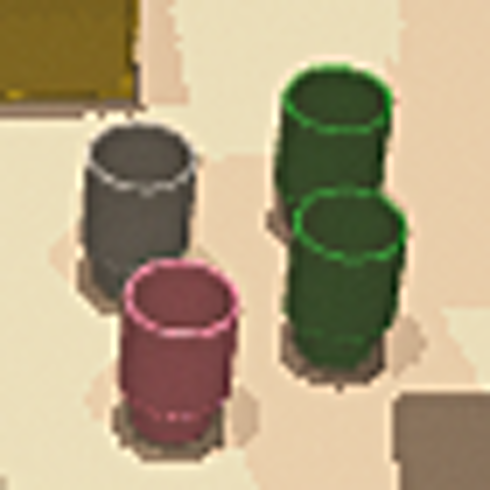

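Run:
```python
from h import *
def both(nm,a,b,z):
    print(nm,'tri',tri(ray('top',*a),ray('side',*b)).round(1),'top',atz('top',*a,z).round(1),'side',atz('side',*b,z).round(1))
both('throat',(305,187),(303.5,176.8),250)
both('knobtop',(319.8,211),(328.3,163.8),266.5)
both('hopper',(416.8,243.7),(360.1,152.4),82)
both('pink',(381,252.5),(365.7,172.5),82)
both('g1',(404,279),(390,161.7),82)
both('g2',(438,276.5),(387.8,144.2),82)
for c in [(280,170),(328,166),(334,240),(285.5,245)]: print(atz('top',*c,15).round(1))
s=state();T=R.from_euler('xyz',s['tcp_rot']).as_matrix();print(T.round(3))
```

```text
throat tri [593.3   3.8 244.9] top [591.2   3.7 250. ] side [594.    9.3 250. ]
knobtop tri [524.9 -34.8 268.8] top [523.9 -34.9 266.5] side [526.2 -37.6 266.5]
hopper tri [ 433.5 -332.5   79.2] top [ 433.4 -331.9   82. ] side [ 433.6 -329.1   82. ]
pink tri [ 409.1 -222.2   82. ] top [ 408.7 -222.2   82. ] side [ 409.5 -222.2   82. ]
g1 tri [ 327.2 -289.3   82.2] top [ 327.9 -289.4   82. ] side [ 326.4 -289.6   82. ]
g2 tri [ 333.8 -393.8   77.7] top [ 333.5 -392.7   82. ] side [ 334.8 -388.3   82. ]
[676.6  84.6  15. ]
[687.3 -69.4  15. ]
[450.  -83.8  15. ]
[436.9  69.9  15. ]
[[-0.     0.224 -0.975]
 [ 0.001 -0.975 -0.224]
 [-1.    -0.001 -0.   ]]
```

>>> step_arm:
  steps:
    - [-0.6,0,0,0]
    - [-0.6,-0.2,-0.2,0]
    - [-0.6,-0.6,-0.65,0]
    - [-0.6,-0.67,-0.73,0]
    - [0,-0.8,-0.85,0]
    - [0,-0.8,-0.85,0]
    - [0,-0.8,-0.85,0]
    - [0,-0.8,-0.85,0]
    - [0,-0.8,-0.85,0]
    - [0,-0.8,-0.85,0]
    - [0,-0.8,-0.85,0]
    - [0,-0.8,-0.85,0]
    - [0,-0.8,-0.85,0]
    - [0,-0.8,-0.85,0]
  jaw: 0.75

```text
t: 1.9
eef_pos: [525.9, -33.0, 334.6]
tcp_rot: [1.299, 1.571, -1.617]
ft_force: [0.2, 0.3, 0.3]
opening: 0.249
```

>>> step_arm:
  steps:
    - [0,0,0,-1]
    - [0,0,0,-1]
    - [0,0,0,-1]
    - [0,0,0,-1]
    - [0,0,0,-1]
    - [0,0,0,-1]
    - [0,0,0,-1]
    - [0,0,0,-1]
    - [0,0,0,-1]
    - [0,0,0,-1]
    - [0,0,0,-1]
    - [0,0,0,-1]
    - [0,0,0,-1]
    - [0,0,0,-1]
    - [0,0,0,-1]
    - [0,0,0,-1]
    - [0,0,0,-1]
    - [0,0,0,-1]
    - [0,0,0,-1]
    - [0,0,0,-1]

```text
t: 4.4
eef_pos: [525.0, -34.8, 334.4]
tcp_rot: [-2.907, 1.57, -3.025]
ft_force: [0.4, -0.3, -0.2]
opening: 0.249
```

>>> step_arm:
  steps:
    - [0,0,0,-1]
    - [0,0,0,-1]
    - [0,0,0,-1]
    - [0,0,0,-1]
    - [0,0,0,-0.6]
    - [0,0,0,0]

```text
t: 5.15
eef_pos: [525.1, -34.8, 334.4]
tcp_rot: [2.697, 1.57, -3.067]
ft_force: [0.6, -0.4, -1.3]
opening: 0.252
```

Run:
```python
from h import *
s=state();print(s['t'],s['eef_pos'],np.degrees(s['joints']).round(1),s['opening'],s['ft_force'])
T=R.from_euler('xyz',s['tcp_rot']).as_matrix();print(T.round(3))
w=read_camera('wrist');cv2.imwrite('pics/w1.png',w[:,:,::-1])
import pickle;pickle.dump(s,open('s1.pkl','wb'))
for p in [(525,-35,266),(592,4,250)]: print(proj('wrist',p,s))
```

```text
5.15 [525.06240632 -34.8066087  334.44685907] [ -11.    13.9   92.9   -0.    73.2 -130.7] 0.25175440824011325 [ 0.6230509  -0.4352022  -1.25819389]
[[-0.    -0.496  0.869]
 [-0.     0.869  0.496]
 [-1.     0.    -0.   ]]
[318.85388793 208.37144486]
[319.52394068 285.55850288]
```

View pics/w1.png

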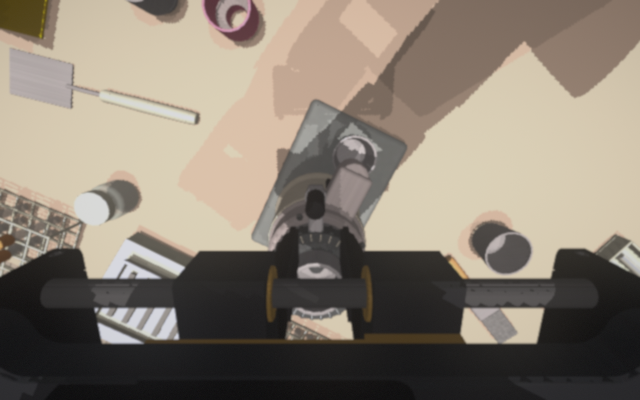

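Run:
```python
from h import *
w=cv2.imread('pics/w1.png')[:,:,::-1]
crop(w,250,160,140,140,5,'pics/w1c.png')
```

```text
(no output)
```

View pics/w1c.png

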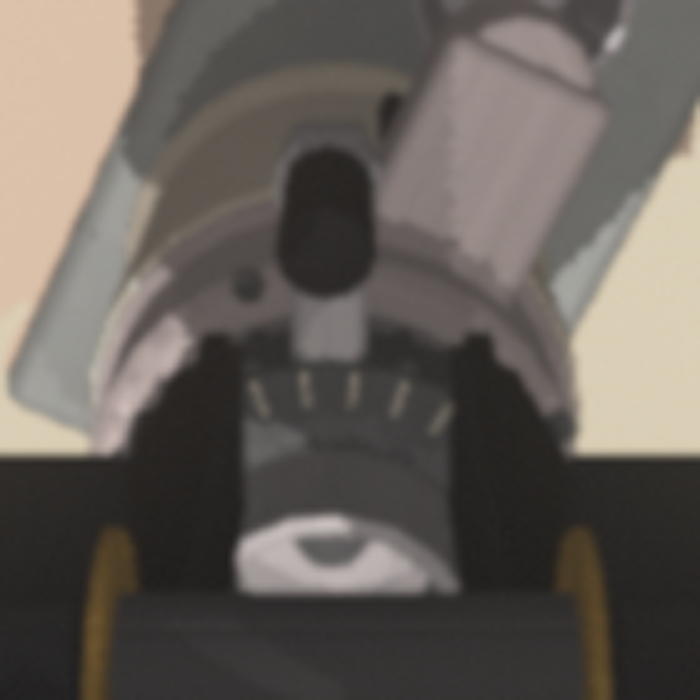

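>>> step_arm:
  steps:
    - [0.4,-0.03,0,0]
    - [0.4,0,0,0]
    - [0.3,0,0,0]
    - [0.2,0,0,0]
    - [0,0,0,0]
  jaw: 0.65

```text
t: 5.82
eef_pos: [525.8, -36.1, 269.2]
tcp_rot: [2.527, 1.57, 3.046]
ft_force: [-0.3, -0.3, -0.4]
opening: 0.35
```

>>> step_arm:
  steps:
    - [0.2,0,0,0]
    - [0.2,0,0,0]
    - [0.2,0,0,0]
    - [0.03,0,0,0]
    - [0,0,0,0]

```text
t: 6.45
eef_pos: [526.0, -36.2, 238.1]
tcp_rot: [-2.631, 1.571, -2.112]
ft_force: [0.1, 0.2, 0.4]
opening: 0.35
```

Run:
```python
from h import *
s=state();print(s['t'],s['eef_pos'],s['opening'],s['ft_force'])
w=read_camera('wrist')
crop(w,220,150,200,150,4,'pics/w2.png')
```

```text
6.45 [525.96616959 -36.16720852 238.0985508 ] 0.35033324066351174 [0.12414626 0.20115035 0.35254515]
```

View pics/w2.png

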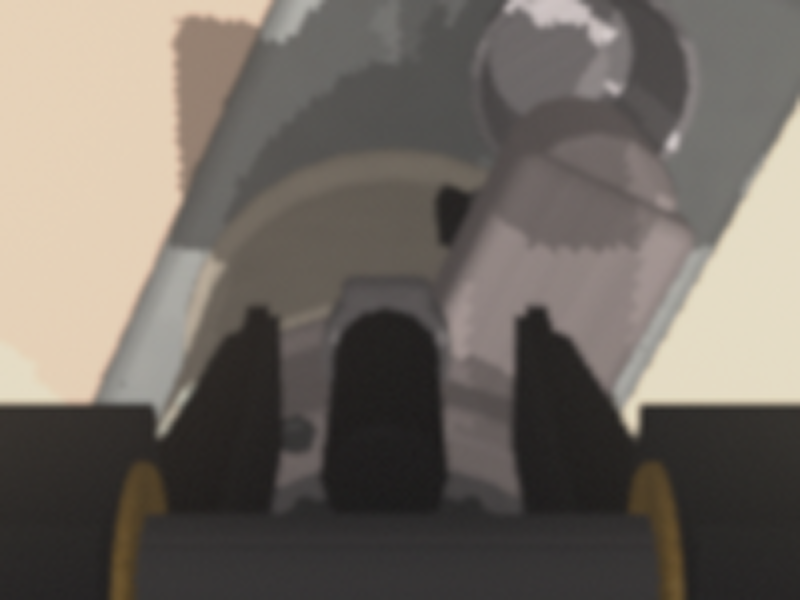

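>>> step_arm:
  steps:
    - [0,0.1,0,0]
    - [0,0.02,0,0]
    - [0,0,0,0]

```text
t: 6.88
eef_pos: [522.9, -30.8, 238.3]
tcp_rot: [-1.142, 1.57, -0.623]
ft_force: [0.2, 0.4, 0.4]
opening: 0.351
```

>>> step_arm:
  steps:
    - [0,0.02,0,0]
    - [0,0,0,0]

```text
t: 7.12
eef_pos: [522.5, -30.1, 238.1]
tcp_rot: [-1.433, 1.571, -0.914]
ft_force: [0.0, -0.3, 0.0]
opening: 0.352
```

>>> step_arm:
  steps:
    - [0,0.02,0,0]
    - [0,0,0,0]

```text
t: 7.38
eef_pos: [522.0, -29.4, 238.2]
tcp_rot: [-1.502, 1.57, -0.983]
ft_force: [0.7, -2.7, 1.2]
opening: 0.348
```

>>> step_arm:
  steps:
    - [0,0.02,0,0]
    - [0,0,0,0]

```text
t: 7.62
eef_pos: [521.5, -28.5, 238.2]
tcp_rot: [-1.568, 1.57, -1.049]
ft_force: [1.4, -3.7, 0.2]
opening: 0.345
```

>>> step_arm:
  steps:
    - [0,0.02,0,0]
    - [0,0,0,0]

```text
t: 7.88
eef_pos: [520.8, -27.3, 238.1]
tcp_rot: [1.939, 1.57, 2.458]
ft_force: [-0.2, -1.3, 1.5]
opening: 0.353
```

>>> step_arm:
  steps:
    - [0,0.11,0.015,0.5]
    - [0,0.11,0.015,0.5]
    - [0,0.09,0.015,0.5]
    - [0,0,0,0]

```text
t: 8.38
eef_pos: [516.0, -12.0, 238.0]
tcp_rot: [1.838, 1.57, 2.148]
ft_force: [0.1, 0.5, 0.5]
opening: 0.354
```

>>> step_arm:
  steps:
    - [0,0.02,0,0]
    - [0,0,0,0]

```text
t: 8.62
eef_pos: [515.7, -11.5, 238.1]
tcp_rot: [2.186, 1.57, 2.497]
ft_force: [0.2, -0.1, -0.0]
opening: 0.347
```

>>> step_arm:
  steps:
    - [0,0.02,0,0]
    - [0,0,0,0]

```text
t: 8.88
eef_pos: [515.5, -10.6, 238.1]
tcp_rot: [3.017, 1.571, -2.956]
ft_force: [-0.3, -0.1, -0.4]
opening: 0.348
```

Run:
```python
from h import *
s=state();print(s['t'],s['eef_pos'],s['ft_force'])
w=read_camera('wrist')
crop(w,220,150,200,150,4,'pics/w3.png')
```

```text
8.875 [515.51752903 -10.60378139 238.11019718] [-0.30259465 -0.05162526 -0.35706428]
```

View pics/w3.png

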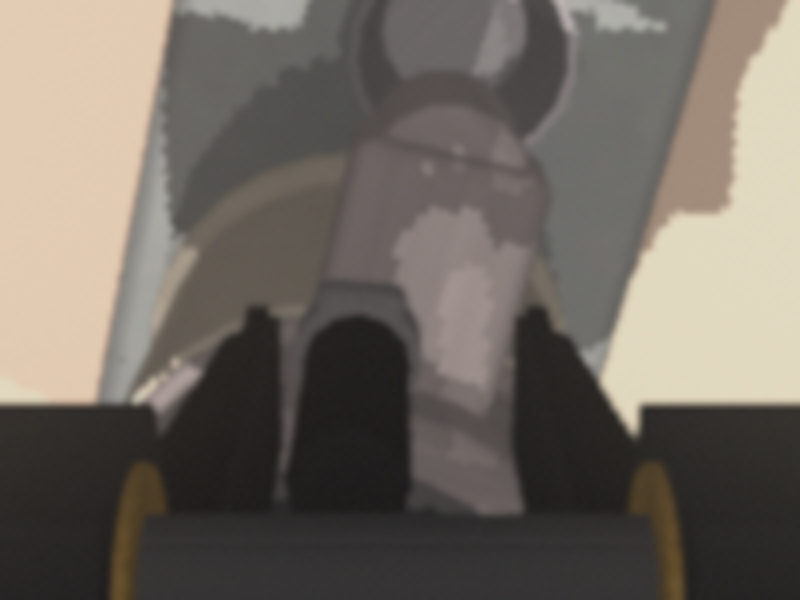

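>>> step_arm:
  steps:
    - [0,0.02,0.003,0.09]
    - [0,0.02,0.003,0.09]
    - [0,0.02,0.003,0.09]

```text
t: 9.3
eef_pos: [515.1, -7.7, 238.1]
tcp_rot: [-1.461, 1.571, -1.19]
ft_force: [0.2, -1.6, -0.2]
opening: 0.351
```

>>> step_arm:
  steps:
    - [0,0.02,0.003,0.09]
    - [0,0.02,0.003,0.09]

```text
t: 9.55
eef_pos: [514.9, -5.7, 238.1]
tcp_rot: [-1.322, 1.571, -1.076]
ft_force: [-0.5, -1.3, -0.2]
opening: 0.35
```

>>> step_arm:
  steps:
    - [0,0.02,0.003,0.09]
    - [0,0.02,0.003,0.09]

```text
t: 9.8
eef_pos: [514.7, -3.6, 238.1]
tcp_rot: [-1.931, 1.571, -1.71]
ft_force: [0.6, -1.0, -0.1]
opening: 0.354
```

>>> step_arm:
  steps:
    - [0,0.02,0.003,0.09]
    - [0,0.02,0.003,0.09]

```text
t: 10.05
eef_pos: [514.6, -1.5, 238.1]
tcp_rot: [-0.879, 1.571, -0.684]
ft_force: [0.7, -0.5, -0.5]
opening: 0.354
```

>>> step_arm:
  steps:
    - [0,0.02,0.003,0.09]
    - [0,0.02,0.003,0.09]

```text
t: 10.3
eef_pos: [514.5, 0.5, 238.1]
tcp_rot: [-1.09, 1.571, -0.919]
ft_force: [-0.3, -0.6, -0.1]
opening: 0.349
```

>>> step_arm:
  steps:
    - [0,0.02,0.003,0.09]
    - [0,0.02,0.003,0.09]

```text
t: 10.55
eef_pos: [514.5, 2.3, 238.1]
tcp_rot: [-1.355, 1.57, -1.21]
ft_force: [2.3, -1.7, -0.9]
opening: 0.354
```

>>> step_arm:
  steps:
    - [0,0.02,0.003,0.09]
    - [0,0.02,0.003,0.09]

```text
t: 10.8
eef_pos: [514.6, 4.2, 238.1]
tcp_rot: [-1.435, 1.57, -1.315]
ft_force: [1.5, -4.7, 0.1]
opening: 0.354
```

>>> step_arm:
  steps:
    - [0,0.02,0.003,0.09]
    - [0,0.02,0.003,0.09]

```text
t: 11.05
eef_pos: [514.5, 6.6, 238.1]
tcp_rot: [1.374, 1.571, 1.469]
ft_force: [0.9, -3.2, 0.1]
opening: 0.352
```

>>> step_arm:
  steps:
    - [0,0.02,0.003,0.09]
    - [0,0.02,0.003,0.09]

```text
t: 11.3
eef_pos: [514.6, 8.7, 238.1]
tcp_rot: [1.729, 1.571, 1.799]
ft_force: [1.5, -1.7, 0.1]
opening: 0.353
```

>>> step_arm:
  steps:
    - [0,0.02,0.003,0.09]
    - [0,0.02,0.003,0.09]

```text
t: 11.55
eef_pos: [514.8, 10.7, 238.1]
tcp_rot: [2.257, 1.571, 2.302]
ft_force: [1.5, -1.6, -1.1]
opening: 0.355
```

>>> step_arm:
  steps:
    - [0,0.02,0.003,0.09]
    - [0,0.02,0.003,0.09]

```text
t: 11.8
eef_pos: [515.0, 12.6, 238.1]
tcp_rot: [3.001, 1.571, 3.021]
ft_force: [0.9, -2.0, 0.1]
opening: 0.348
```

>>> step_arm:
  steps:
    - [0,0.02,0.003,0.09]
    - [0,0.02,0.003,0.09]

```text
t: 12.05
eef_pos: [515.3, 14.6, 238.1]
tcp_rot: [-2.983, 1.571, -2.988]
ft_force: [0.5, -1.5, 0.5]
opening: 0.35
```

>>> step_arm:
  steps:
    - [0,0.02,0.003,0.09]
    - [0,0.02,0.003,0.09]
    - [0,0.02,0.003,0.09]

```text
t: 12.42
eef_pos: [515.8, 17.6, 238.1]
tcp_rot: [-1.799, 1.571, -1.842]
ft_force: [0.1, -0.3, 0.0]
opening: 0.349
```

>>> step_arm:
  steps:
    - [0,0.02,0.003,0.09]
    - [0,0.02,0.003,0.09]

```text
t: 12.68
eef_pos: [516.2, 19.3, 238.1]
tcp_rot: [-1.583, 1.57, -1.651]
ft_force: [0.0, -3.6, -0.3]
opening: 0.349
```

>>> step_arm:
  steps:
    - [0,0.02,0.003,0.09]
    - [0,0.02,0.003,0.09]

```text
t: 12.92
eef_pos: [516.7, 21.3, 238.1]
tcp_rot: [-1.634, 1.57, -1.727]
ft_force: [-0.6, -3.8, -0.4]
opening: 0.351
```

>>> step_arm:
  steps:
    - [0,0.02,0.003,0.09]

```text
t: 13.05
eef_pos: [516.9, 22.4, 238.1]
tcp_rot: [-2.145, 1.571, -2.251]
ft_force: [-1.2, -4.5, -0.8]
opening: 0.351
```

>>> step_arm:
  steps:
    - [0,0.02,0.003,0.09]

```text
t: 13.18
eef_pos: [517.1, 23.6, 238.1]
tcp_rot: [1.751, 1.571, 1.633]
ft_force: [-0.5, -2.4, 0.4]
opening: 0.348
```

>>> step_arm:
  steps:
    - [0,0.02,0.003,0.09]
    - [0,0.02,0.003,0.09]

```text
t: 13.42
eef_pos: [517.7, 25.6, 238.1]
tcp_rot: [1.509, 1.571, 1.365]
ft_force: [0.3, -0.6, 0.0]
opening: 0.351
```

>>> step_arm:
  steps:
    - [0,0.02,0.003,0.09]
    - [0,0.02,0.003,0.09]
    - [0,0.02,0.003,0.09]

```text
t: 13.8
eef_pos: [518.6, 28.4, 238.1]
tcp_rot: [1.336, 1.571, 1.154]
ft_force: [-0.1, -1.7, -0.6]
opening: 0.349
```

>>> step_arm:
  steps:
    - [0,0.02,0.003,0.09]
    - [0,0.02,0.003,0.09]
    - [0,0.02,0.003,0.09]

```text
t: 14.18
eef_pos: [519.6, 31.2, 238.1]
tcp_rot: [0.619, 1.571, 0.399]
ft_force: [0.4, -1.1, -0.2]
opening: 0.351
```

>>> step_arm:
  steps:
    - [0,0.02,0.003,0.09]
    - [0,0.02,0.003,0.09]
    - [0,0.02,0.003,0.09]

```text
t: 14.55
eef_pos: [520.8, 34.0, 238.1]
tcp_rot: [-2.026, 1.571, -2.283]
ft_force: [-0.4, -0.6, -0.4]
opening: 0.348
```

>>> step_arm:
  steps:
    - [0,0.02,0.003,0.09]
    - [0,0.02,0.003,0.09]

```text
t: 14.8
eef_pos: [521.5, 35.7, 238.1]
tcp_rot: [-1.744, 1.57, -2.026]
ft_force: [-0.8, -3.3, 0.4]
opening: 0.352
```

Run:
```python
from h import *
s=state();print(s['t'],s['eef_pos'],s['ft_force'])
T=R.from_euler('xyz',s['tcp_rot']).as_matrix();print(T.round(3))
w=read_camera('wrist')
crop(w,220,150,200,150,4,'pics/w4.png')
```

```text
14.8 [521.5227378   35.65308916 238.07724988] [-0.79019188 -3.28906085  0.41255075]
[[-0.     0.278  0.961]
 [-0.     0.961 -0.278]
 [-1.    -0.001 -0.   ]]
```

View pics/w4.png

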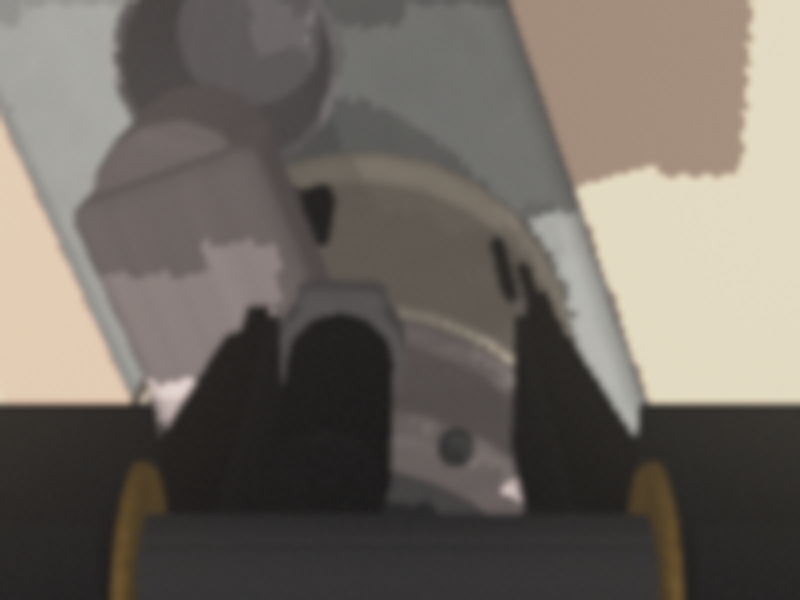

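>>> step_arm:
  steps:
    - [0,0.02,0.003,0.09]

```text
t: 14.98
eef_pos: [521.9, 36.5, 238.1]
tcp_rot: [-1.728, 1.57, -2.022]
ft_force: [-1.2, -3.9, 0.3]
opening: 0.351
```

>>> step_arm:
  steps:
    - [0,0.02,0.003,0.09]

```text
t: 15.1
eef_pos: [522.3, 37.4, 238.1]
tcp_rot: [-1.789, 1.57, -2.096]
ft_force: [-1.8, -4.3, -0.8]
opening: 0.353
```

>>> step_arm:
  steps:
    - [0,0.02,0.003,0.09]

```text
t: 15.22
eef_pos: [522.8, 38.5, 238.1]
tcp_rot: [-1.798, 1.57, -2.117]
ft_force: [-2.0, -3.4, -0.2]
opening: 0.353
```

>>> step_arm:
  steps:
    - [0,0.02,0.003,0.09]
    - [0,0.02,0.003,0.09]
    - [0,0.02,0.003,0.09]

```text
t: 15.6
eef_pos: [524.3, 41.5, 238.1]
tcp_rot: [1.406, 1.571, 1.048]
ft_force: [-1.5, -2.4, 0.5]
opening: 0.354
```

>>> step_arm:
  steps:
    - [0,0.02,0.003,0.09]
    - [0,0.02,0.003,0.09]
    - [0,0.02,0.003,0.09]

```text
t: 15.98
eef_pos: [525.8, 44.0, 238.1]
tcp_rot: [-2.951, 1.571, 2.937]
ft_force: [0.1, -0.6, -0.0]
opening: 0.352
```

>>> step_arm:
  steps:
    - [0,0.02,0.003,0.09]
    - [0,0.02,0.003,0.09]
    - [0,0.02,0.003,0.09]

```text
t: 16.35
eef_pos: [527.4, 46.6, 238.1]
tcp_rot: [0.484, 1.571, 0.052]
ft_force: [-1.8, -0.9, 0.1]
opening: 0.349
```

>>> step_arm:
  steps:
    - [0,0.02,0.003,0.09]
    - [0,0.02,0.003,0.09]
    - [0,0.02,0.003,0.09]

```text
t: 16.73
eef_pos: [529.1, 49.0, 238.1]
tcp_rot: [-0.247, 1.571, -0.717]
ft_force: [-0.0, -1.4, -0.3]
opening: 0.354
```

>>> step_arm:
  steps:
    - [0,0.02,0.003,0.09]
    - [0,0.02,0.003,0.09]

```text
t: 16.98
eef_pos: [530.1, 50.4, 238.1]
tcp_rot: [-1.699, 1.57, -2.195]
ft_force: [-2.4, -3.7, 1.0]
opening: 0.347
```

>>> step_arm:
  steps:
    - [0,0.02,0.003,0.09]

```text
t: 17.1
eef_pos: [530.6, 51.1, 238.0]
tcp_rot: [-1.791, 1.57, -2.299]
ft_force: [-2.9, -4.5, 0.9]
opening: 0.348
```

>>> step_arm:
  steps:
    - [0,0.02,0.003,0.09]

```text
t: 17.23
eef_pos: [531.2, 51.8, 238.0]
tcp_rot: [-1.735, 1.569, -2.255]
ft_force: [-3.9, -6.8, 0.5]
opening: 0.349
```

>>> step_arm:
  steps:
    - [0,0.01,0.001,0]
    - [0,0,0,0]

```text
t: 17.48
eef_pos: [531.3, 52.0, 238.0]
tcp_rot: [-1.855, 1.569, -2.375]
ft_force: [-4.4, -7.2, 1.7]
opening: 0.352
```

>>> step_arm:
  steps:
    - [0,-0.06,0,0]
    - [0,-0.1,0,0]
    - [0,-0.1,0,0]
    - [0,-0.1,0,0]
    - [0,-0.03,0,0]
    - [0,0,0,0]

```text
t: 18.23
eef_pos: [522.1, 35.6, 238.2]
tcp_rot: [0.289, 1.571, -0.231]
ft_force: [0.5, -0.6, -0.0]
opening: 0.349
```

Run:
```python
from h import *
s=state();print(s['t'],s['eef_pos'],s['ft_force'])
T=R.from_euler('xyz',s['tcp_rot']).as_matrix();print(T.round(3))
w=read_camera('wrist')
crop(w,220,150,200,150,4,'pics/w5.png')
```

```text
18.225 [522.07372201  35.63579414 238.16190756] [ 0.52293313 -0.62036935 -0.01256551]
[[ 0.     0.497  0.868]
 [-0.     0.868 -0.497]
 [-1.     0.     0.   ]]
```

View pics/w5.png

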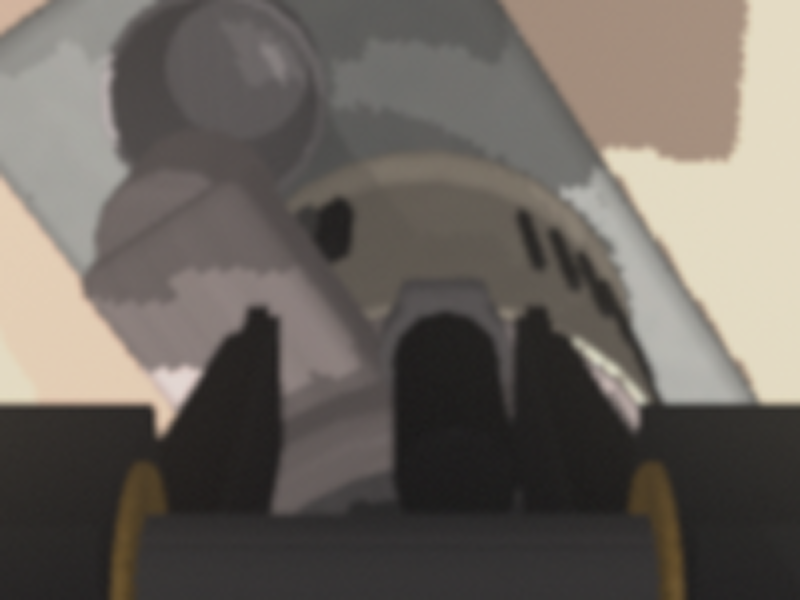

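>>> step_arm:
  steps:
    - [0,-0.02,0,0]
    - [0,-0.02,0,0]
    - [0,-0.02,0.002,-0.09]
    - [0,-0.02,0.002,-0.09]
    - [0,-0.02,0.002,-0.09]
    - [0,0,0,0]

```text
t: 19.02
eef_pos: [519.7, 31.0, 238.1]
tcp_rot: [-1.637, 1.57, -2.119]
ft_force: [0.9, 0.4, -0.7]
opening: 0.351
```

>>> step_arm:
  steps:
    - [0,-0.04,0.005,-0.18]
    - [0,-0.04,0.005,-0.18]
    - [0,-0.04,0.005,-0.18]
    - [0,-0.04,0.005,-0.18]
    - [0,-0.04,0.005,-0.18]
    - [0,-0.04,0.005,-0.18]
    - [0,-0.04,0.005,-0.18]

```text
t: 19.9
eef_pos: [515.9, 17.6, 238.1]
tcp_rot: [1.324, 1.571, 1.019]
ft_force: [1.4, 3.5, -0.1]
opening: 0.352
```

>>> step_arm:
  steps:
    - [0,-0.04,0.005,-0.18]
    - [0,-0.04,0.005,-0.18]
    - [0,-0.04,0.005,-0.18]

```text
t: 20.27
eef_pos: [515.0, 11.5, 238.1]
tcp_rot: [-1.369, 1.571, -1.598]
ft_force: [2.0, 2.4, -0.0]
opening: 0.35
```

>>> step_arm:
  steps:
    - [0,-0.04,0.005,-0.18]
    - [0,-0.04,0.005,-0.18]
    - [0,-0.04,0.005,-0.18]

```text
t: 20.65
eef_pos: [514.4, 5.4, 238.1]
tcp_rot: [-2.212, 1.57, -2.366]
ft_force: [0.9, 1.5, 0.1]
opening: 0.351
```

>>> step_arm:
  steps:
    - [0,-0.04,0.005,-0.18]
    - [0,-0.04,0.005,-0.18]
    - [0,-0.04,0.005,-0.18]

```text
t: 21.02
eef_pos: [514.5, -0.3, 238.1]
tcp_rot: [1.47, 1.57, 1.392]
ft_force: [1.7, 4.9, -0.5]
opening: 0.353
```

>>> step_arm:
  steps:
    - [0,-0.04,0.005,-0.18]
    - [0,-0.04,0.005,-0.18]
    - [0,-0.04,0.005,-0.18]
    - [0,-0.04,0.005,-0.18]

```text
t: 21.52
eef_pos: [515.1, -8.7, 238.1]
tcp_rot: [-1.847, 1.57, -1.825]
ft_force: [1.1, 1.0, 0.1]
opening: 0.35
```

Run:
```python
from h import *
s=state();print(s['t'],s['eef_pos'],s['ft_force'])
T=R.from_euler('xyz',s['tcp_rot']).as_matrix();print(T.round(3))
k=s['eef_pos']+8.6*T[:,1];print(k, np.degrees(np.arctan2(k[1]-3.5,k[0]-594.5))%360, np.hypot(k[1]-3.5,k[0]-594.5))
w=read_camera('wrist')
crop(w,220,150,200,150,4,'pics/w6.png')
```

```text
21.525 [515.13448841  -8.68880679 238.09280932] [1.06483576 1.02075632 0.12194943]
[[-0.    -0.022  1.   ]
 [-0.     1.     0.022]
 [-1.    -0.    -0.   ]]
[ 5.14943291e+02 -9.09329185e-02  2.38089915e+02] 182.58439231685648 79.63770941671153
```

View pics/w6.png

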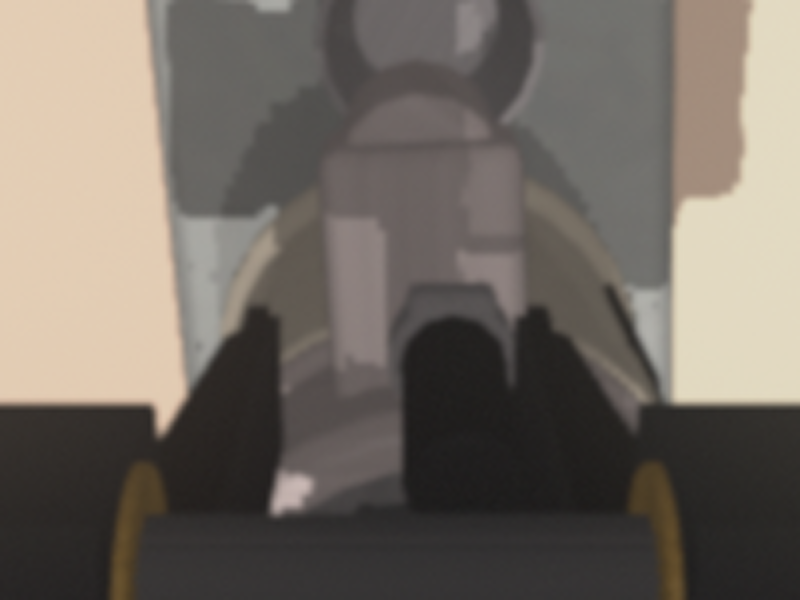

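>>> step_arm:
  steps:
    - [0,-0.04,0.005,-0.18]
    - [0,-0.04,0.005,-0.18]
    - [0,-0.04,0.005,-0.18]
    - [0,-0.04,0.005,-0.18]

```text
t: 22.08
eef_pos: [516.6, -16.4, 238.1]
tcp_rot: [2.386, 1.571, 2.509]
ft_force: [1.0, 2.8, 0.3]
opening: 0.347
```

>>> step_arm:
  steps:
    - [0,-0.03,0.004,-0.135]
    - [0,-0.03,0.004,-0.135]
    - [0,-0.03,0.004,-0.135]
    - [0,-0.03,0.004,-0.135]

```text
t: 22.58
eef_pos: [518.3, -22.3, 238.1]
tcp_rot: [-2.154, 1.57, -1.956]
ft_force: [-0.6, 1.6, 1.2]
opening: 0.349
```

>>> step_arm:
  steps:
    - [0,-0.02,0.002,-0.09]
    - [0,-0.02,0.002,-0.09]
    - [0,-0.02,0.002,-0.09]
    - [0,-0.02,0.002,-0.09]

```text
t: 23.08
eef_pos: [519.6, -26.1, 238.1]
tcp_rot: [-1.582, 1.571, -1.335]
ft_force: [0.1, 0.8, 0.3]
opening: 0.353
```

Run:
```python
from h import *
s=state();print(s['t'],s['eef_pos'],s['ft_force'])
T=R.from_euler('xyz',s['tcp_rot']).as_matrix();print(T.round(3))
k=s['eef_pos']+8.6*T[:,1];print(k, np.degrees(np.arctan2(k[1]-3.5,k[0]-594.5))%360, np.hypot(k[1]-3.5,k[0]-594.5))
w=read_camera('wrist')
crop(w,220,150,200,150,4,'pics/w7.png')
```

```text
23.075 [519.57310307 -26.10387728 238.10516936] [0.12636766 0.77397252 0.30534599]
[[ 0.    -0.245  0.97 ]
 [-0.     0.97   0.245]
 [-1.    -0.    -0.   ]]
[517.46597165 -17.7660122  238.10338162] 195.43269825973243 79.91548534871355
```

View pics/w7.png

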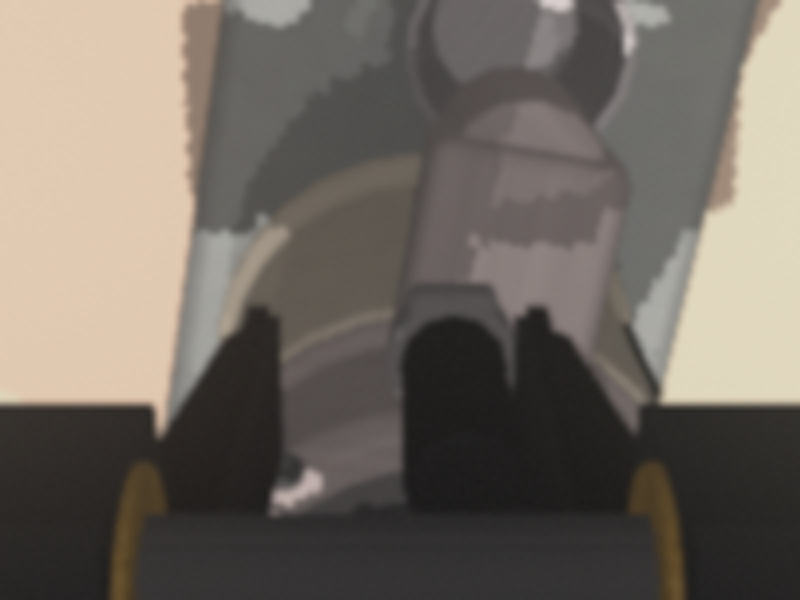

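>>> step_arm:
  steps:
    - [0,-0.02,0.002,-0.09]
    - [0,-0.02,0.002,-0.09]
    - [0,-0.02,0.002,-0.09]
    - [0,-0.02,0.002,-0.09]

```text
t: 23.62
eef_pos: [521.0, -29.8, 238.1]
tcp_rot: [-1.717, 1.571, -1.42]
ft_force: [-0.3, 1.1, 0.7]
opening: 0.352
```

>>> step_arm:
  steps:
    - [0,-0.01,0,-0.045]
    - [0,0,0,0]

```text
t: 23.88
eef_pos: [521.1, -30.3, 238.1]
tcp_rot: [-2.372, 1.571, -2.069]
ft_force: [-0.1, 0.6, 0.1]
opening: 0.351
```

>>> step_arm:
  steps:
    - [0,0.08,0,0]
    - [0,0.08,0,0]
    - [0,0,0,0]
    - [0,0,0,0]
    - [0,0,0,0]

```text
t: 24.5
eef_pos: [518.8, -22.6, 238.1]
tcp_rot: [-1.304, 1.571, -1.001]
ft_force: [0.8, -0.2, -0.3]
opening: 0.352
```

Run:
```python
from h import *
s=state();print(s['t'],s['eef_pos'],s['ft_force'])
T=R.from_euler('xyz',s['tcp_rot']).as_matrix();print(T.round(3))
w=read_camera('wrist')
crop(w,220,150,200,150,4,'pics/w8.png')
```

```text
24.5 [518.76970721 -22.63069965 238.13180267] [ 0.7991087  -0.22765763 -0.27101516]
[[ 0.    -0.299  0.954]
 [-0.     0.954  0.299]
 [-1.    -0.     0.   ]]
```

View pics/w8.png

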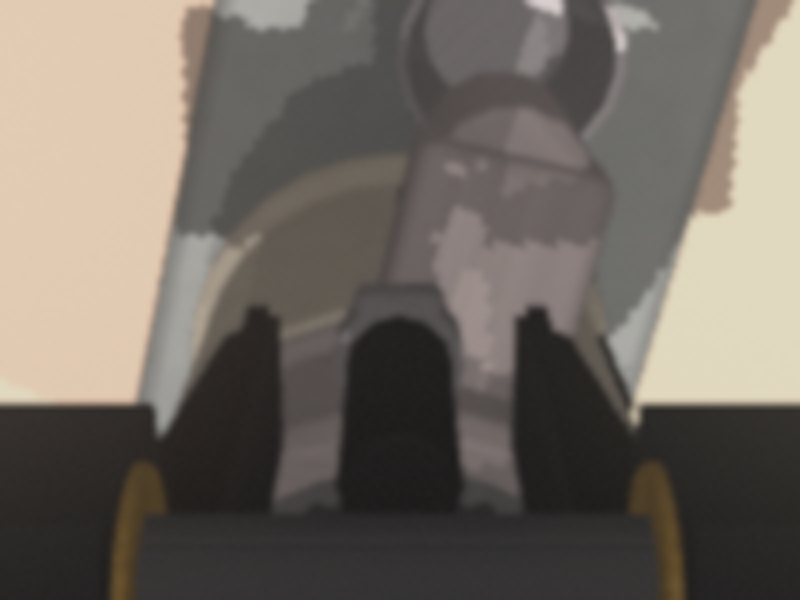

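>>> step_arm:
  steps:
    - [-0.5,0,0,0]
    - [-0.8,0,0,0]
    - [-0.5,0,0,0.7]
    - [-0.2,0,0,1]
    - [0,0,0,1]
    - [0,0,0,1]
    - [0,0,0,1]
    - [0,-0.4,0.06,0]
    - [0,-0.8,0.06,0]
    - [0,-0.8,0.06,0]
    - [0,-0.8,0.06,0]
    - [0,-0.8,0.06,0]
    - [0,-0.8,0.06,0]
    - [0,-0.8,0.06,0]
    - [0,-0.8,0.06,0]
    - [0,-0.38,0.03,0]
    - [0,0,0,0]
  jaw: 0.65

```text
t: 26.68
eef_pos: [432.1, -331.2, 337.9]
tcp_rot: [2.535, 1.57, 2.181]
ft_force: [1.4, 0.4, -0.9]
opening: 0.35
```

>>> step_arm:
  steps:
    - [0.8,0,0,0]
    - [0.8,0,0,0]
    - [0.8,0,0,0]
    - [0,0,0,0]
    - [0,0,0,0]
  jaw: 0

```text
t: 27.3
eef_pos: [433.2, -330.5, 219.7]
tcp_rot: [-0.399, 1.569, -0.751]
ft_force: [-0.3, -0.6, 1.9]
opening: 0.821
```

Run:
```python
from h import *
s=state();print(s['t'],s['eef_pos'],s['ft_force'],s['opening'])
T=R.from_euler('xyz',s['tcp_rot']).as_matrix();print(T.round(3))
w=read_camera('wrist');cv2.imwrite('pics/w9.png',w[:,:,::-1])
t=read_camera('top');crop(t,270,155,75,100,6,'pics/t9.png')
import pickle;pickle.dump(s,open('s9.pkl','wb'))
for p in [(433.5,-331,82),(433.5,-331,0)]: print(proj('wrist',p,s))
```

```text
27.3 [ 433.16949748 -330.50475087  219.69256652] [-0.32659645 -0.61983807  1.86988907] 0.8206808777271717
[[ 0.001  0.345  0.939]
 [-0.001  0.939 -0.345]
 [-1.    -0.001  0.002]]
[318.29305198 187.96999328]
[318.42915961 172.2227672 ]
```

View pics/w9.png

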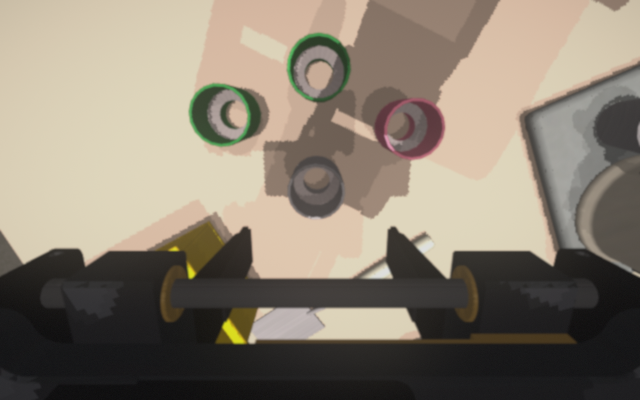

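View pics/t9.png

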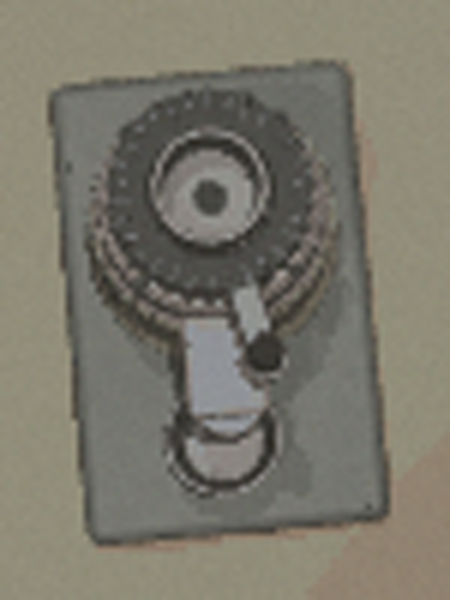

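Run:
```python
from h import *
w=cv2.imread('pics/w9.png')[:,:,::-1];crop(w,270,140,100,90,6,'pics/w9c.png')
```

```text
(no output)
```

View pics/w9c.png

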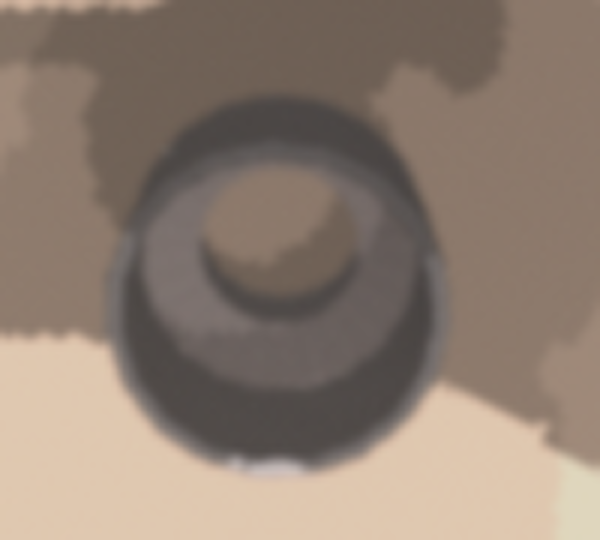

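Run:
```python
from h import *
import pickle
s=pickle.load(open('s9.pkl','rb'));T=R.from_euler('xyz',s['tcp_rot']).as_matrix()
p=atz('wrist',316.4,191.4,82,s);print(p,T.T@(p-s['eef_pos']))
print(T.T@(np.array([433.5,-331.5,82])-s['eef_pos']))
```

```text
[ 436.15272521 -333.98279108   82.        ] [137.70017457  -2.14377585   3.78225289]
[137.69394341  -0.7283776    0.43593975]
```

>>> step_arm:
  steps:
    - [0.6,-0.03,0.04,0]
    - [0.8,0,0,0]
    - [0.8,0,0,0]
    - [0.6,0,0,0]
    - [0.4,0,0,0]
    - [0.33,0,0,0]
    - [0,0,0,0]

```text
t: 28.28
eef_pos: [433.8, -332.9, 41.4]
tcp_rot: [2.857, 1.57, 2.504]
ft_force: [0.3, -0.3, -0.6]
opening: 1.0
```

Run:
```python
from h import *
s=state();print(s['t'],s['eef_pos'],s['ft_force'],s['opening'])
w=read_camera('wrist');cv2.imwrite('pics/w10.png',w[:,:,::-1])
import pickle;pickle.dump(s,open('s10.pkl','wb'))
```

```text
28.275 [ 433.78578613 -332.85638868   41.43598071] [ 0.29227626 -0.26745616 -0.57088419] 0.9997483371911761
```

View pics/w10.png

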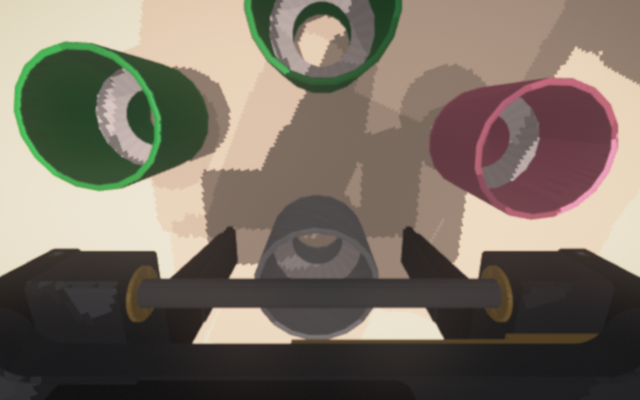

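Run:
```python
from h import *
import pickle
s=pickle.load(open('s10.pkl','rb'));T=R.from_euler('xyz',s['tcp_rot']).as_matrix()
for uv in [(316,284),(316,228),(316,340),(255,284),(377,284)]:
    p=atz('wrist',*uv,82,s);print(p,T.T@(p-s['eef_pos']))
```

```text
[ 435.28693591 -334.54204159   82.        ] [-40.56512915  -1.05708022   1.97165315]
[ 409.73307903 -325.08464967   82.        ] [-40.55192797  -1.01600199 -25.27609908]
[ 463.67192532 -345.04722562   82.        ] [-40.57979289  -1.10270954  32.23820595]
[ 425.67234461 -360.6895742    82.        ] [-40.56908708 -28.9162535    1.98828261]
[ 444.90362242 -308.38881092   82.        ] [-40.56117035  26.8081641    1.95502006]
```

>>> step_arm:
  steps:
    - [0,-0.02,0.05,0]
    - [0,0,0,0]

```text
t: 28.58
eef_pos: [436.2, -335.1, 42.4]
tcp_rot: [-0.464, 1.569, -0.816]
ft_force: [0.2, -1.3, 0.5]
opening: 1.001
```

>>> step_arm:
  steps:
    - [0,0,0,0]
    - [0,0,0,0]
    - [0,0,0,0]
    - [0,0,0,0]
    - [0,0,0,0]
    - [0,0,0,0]
  jaw: 1

```text
t: 29.32
eef_pos: [435.7, -334.7, 41.6]
tcp_rot: [-1.058, 1.571, -1.411]
ft_force: [-0.1, -0.8, 0.0]
opening: 0.606
```

>>> step_arm:
  steps:
    - [0,0,0,0]
    - [0,0,0,0]

```text
t: 29.58
eef_pos: [435.7, -334.7, 41.6]
tcp_rot: [-1.516, 1.571, -1.869]
ft_force: [0.2, -0.1, -1.5]
opening: 0.609
```

>>> step_arm:
  steps:
    - [-0.3,0,0,0]
    - [-0.6,0,0,0]
    - [-0.8,0,0,0]
    - [-0.8,0,0,0]
    - [-0.8,0,0,0]
    - [-0.8,0,0,0]
    - [-0.8,0,0,0]
    - [-0.6,0,0,0]
    - [-0.3,0,0,0]

```text
t: 30.7
eef_pos: [435.6, -334.4, 333.8]
tcp_rot: [-0.414, 1.569, -0.767]
ft_force: [-0.4, 0.3, -3.8]
opening: 0.609
```

>>> step_arm:
  steps:
    - [0,0.3,0.03,0]
    - [0,0.6,0.06,0]
    - [0,0.75,0.06,0]
    - [0,0.75,0.06,0]
    - [0,0.75,0.06,0]
    - [0,0.75,0.06,0]
    - [0,0.75,0.06,0]
    - [0,0.75,0.06,0]
    - [0,0.75,0.06,0]
    - [0,0.65,0.06,0]
    - [0,0.4,0.06,0]
    - [0,0.25,0.02,0]
    - [0,0,0,0]
    - [0,0,0,0]

```text
t: 32.45
eef_pos: [594.7, 3.0, 331.5]
tcp_rot: [-1.972, 1.57, -2.325]
ft_force: [-1.0, 0.0, -2.9]
opening: 0.611
```

Run:
```python
from h import *
s=state();print(s['t'],s['eef_pos'],s['ft_force'],s['opening'])
T=R.from_euler('xyz',s['tcp_rot']).as_matrix();print(T.round(3))
import pickle;pickle.dump(s,open('s11.pkl','wb'))
w=read_camera('wrist');cv2.imwrite('pics/w11.png',w[:,:,::-1])
t=read_camera('side');crop(t,250,80,140,110,5.5,'pics/s11.png')
```

```text
32.45 [594.72788836   2.98767867 331.54032698] [-0.97178348  0.03069276 -2.90377505] 0.6105737676119717
[[-0.     0.346  0.938]
 [-0.     0.938 -0.346]
 [-1.    -0.    -0.   ]]
```

View pics/w11.png

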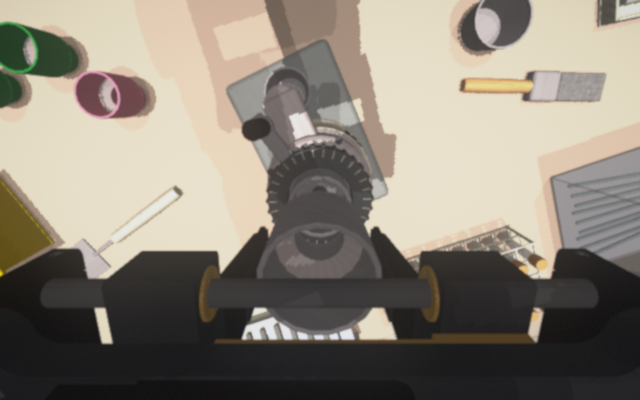

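View pics/s11.png

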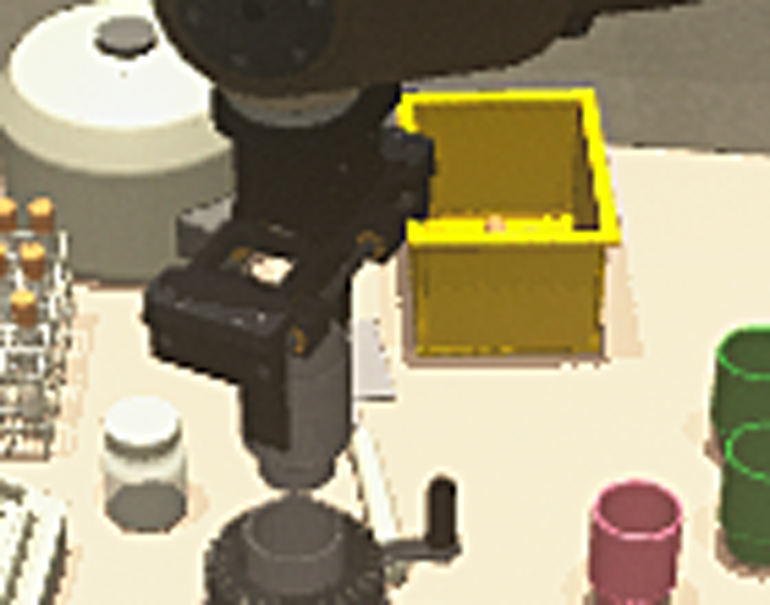

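```bash
cat > ov.py <<'E'
from h import *
import pickle
def ov(img,n,s,circs,x,y,w,h,f,name):
    im=cv2.resize(img[y:y+h,x:x+w],None,fx=f,fy=f,interpolation=cv2.INTER_CUBIC)
    for c,r,col in circs:
        a=np.linspace(0,2*np.pi,90)
        P=[(np.array(proj(n,(c[0]+r*np.cos(t),c[1]+r*np.sin(t),c[2]),s))+.5-[x,y])*f for t in a]
        cv2.polylines(im,[np.int32(P)],True,col,1)
    cv2.imwrite(name,im)
E
python3 - <<'E'
from ov import *
s=pickle.load(open('s11.pkl','rb'))
w=cv2.imread('pics/w11.png');T=R.from_euler('xyz',s['tcp_rot']).as_matrix()
c=s['eef_pos']
ov(w,'wrist',s,[((c[0],c[1],c[2]+40.4),29,(0,255,0)),((594.3,3.5,229),47,(0,0,255)),((594.3,3.5,226),80,(255,0,0))],230,120,180,220,3.5-1,'pics/o11.png')
sd=cv2.imread('pics/side0.png'); t=cv2.imread('pics/top0.png')
C=[((594.3,3.5,250),27,(0,0,255)),((594.3,3.5,229),47,(0,255,0))]
ov(sd,'side',None,C,265,155,95,105,5,'pics/o12.png');ov(t,'top',None,C,270,155,75,100,5,'pics/o13.png')
a=cv2.imread('pics/o12.png');b=cv2.imread('pics/o13.png');h=min(a.shape[0],b.shape[0]);o=cv2.imread('pics/o11.png')
cv2.imwrite('pics/o14.png',np.hstack([a[:h,60:],b[:h]])[:400])
E
```

```text
(no output)
```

View pics/o11.png

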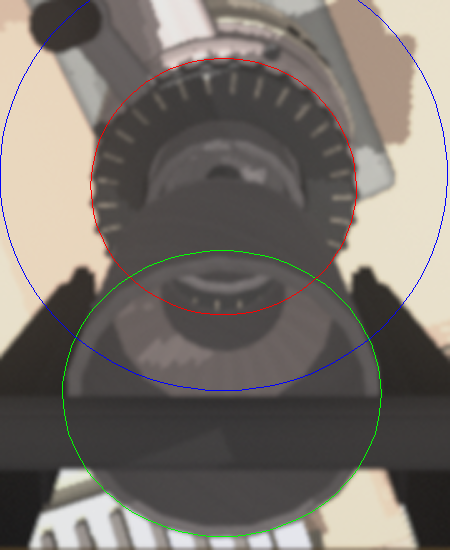

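View pics/o14.png

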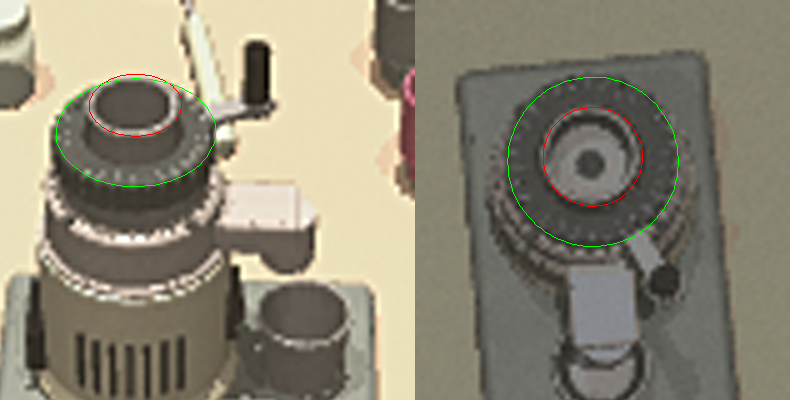

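>>> step_arm:
  steps:
    - [0.3,0,0,0]
    - [0.3,0,0,0]
    - [0.1,0,0,0]
    - [0,0,0,0]

```text
t: 33.05
eef_pos: [594.9, 3.7, 296.0]
tcp_rot: [-2.765, 1.57, -3.118]
ft_force: [0.0, -0.5, -1.5]
opening: 0.606
```

Run:
```python
from h import *
s=state();print(s['t'],s['eef_pos'],s['ft_force'],s['opening'])
t=read_camera('side');crop(t,270,120,70,70,8,'pics/s12.png')
```

```text
33.05 [594.93041456   3.65108438 296.04381789] [ 1.15329107e-03 -5.40865979e-01 -1.53724474e+00] 0.6063974024616262
```

View pics/s12.png

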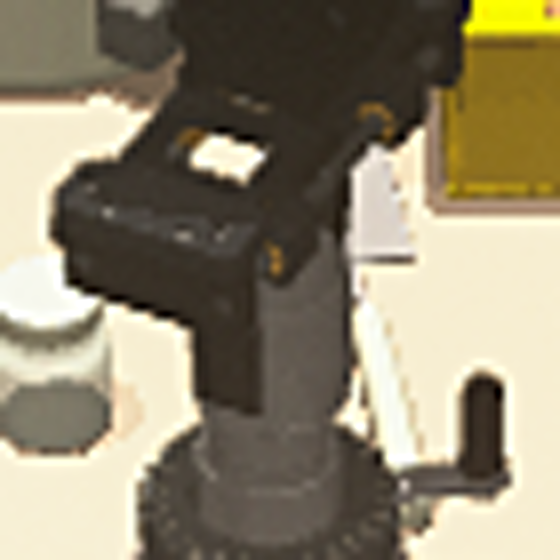

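>>> step_arm:
  steps:
    - [0.05,0,0,0]
    - [0.05,0,0,0]
    - [0.04,0,0,0]
    - [0,0,0,0]

```text
t: 33.6
eef_pos: [595.0, 3.7, 289.5]
tcp_rot: [-2.498, 1.571, -2.851]
ft_force: [0.4, -0.3, -3.1]
opening: 0.606
```

>>> step_arm:
  steps:
    - [0.04,0,0,0]
    - [0.03,0,0,0]
    - [0,0,0,0]

```text
t: 33.98
eef_pos: [595.0, 3.7, 286.0]
tcp_rot: [-2.496, 1.571, -2.849]
ft_force: [-0.5, 0.1, -2.9]
opening: 0.607
```

>>> step_arm:
  steps:
    - [0.06,0,0,0]
    - [0.06,0,0,0]
    - [0.06,0,0,0]
    - [0.04,0,0,0]
    - [0,0,0,0]

```text
t: 34.6
eef_pos: [595.0, 3.7, 274.9]
tcp_rot: [-2.626, 1.57, -2.979]
ft_force: [-0.5, 1.1, -3.4]
opening: 0.613
```

>>> step_arm:
  steps:
    - [0.05,0,0,0]
    - [0.03,0,0,0]
    - [0,0,0,0]

```text
t: 34.98
eef_pos: [595.0, 3.7, 271.0]
tcp_rot: [-2.548, 1.571, -2.9]
ft_force: [0.3, -0.9, -3.5]
opening: 0.609
```

>>> step_arm:
  steps:
    - [0.02,0,0,0]
    - [0.02,0,0,0]
    - [0,0,0,0]

```text
t: 35.35
eef_pos: [595.0, 3.7, 269.0]
tcp_rot: [-2.237, 1.571, -2.59]
ft_force: [-0.1, 0.6, -3.4]
opening: 0.609
```

>>> step_arm:
  steps:
    - [0.02,0,0,0]
    - [0,0,0,0]

```text
t: 35.6
eef_pos: [595.0, 3.7, 268.0]
tcp_rot: [-2.132, 1.571, -2.485]
ft_force: [0.1, 0.2, -2.2]
opening: 0.606
```

>>> step_arm:
  steps:
    - [0.01,0,0,0]
    - [0,0,0,0]

```text
t: 35.85
eef_pos: [595.0, 3.7, 267.7]
tcp_rot: [-0.312, 1.571, -0.665]
ft_force: [-0.5, 0.2, -2.5]
opening: 0.61
```

>>> step_arm:
  steps:
    - [0.01,0,0,0]
    - [0,0,0,0]

```text
t: 36.1
eef_pos: [595.1, 3.6, 267.6]
tcp_rot: [0.035, 1.57, -0.318]
ft_force: [-1.4, -0.1, 2.4]
opening: 0.609
```

>>> step_arm:
  steps:
    - [0,0,0,0]
    - [0,0,0,0]
    - [0,0,0,0]
    - [0,0,0,0]
  jaw: 0.2

```text
t: 36.6
eef_pos: [595.0, 3.7, 267.0]
tcp_rot: [-2.356, 1.571, -2.709]
ft_force: [0.5, 1.1, -0.0]
opening: 0.803
```

>>> step_arm:
  steps:
    - [-0.1,0,0,0]
    - [-0.3,0,0,0]
    - [-0.6,0,0,0]
    - [-0.8,0,0,0]
    - [-0.5,0,-0.5,0]
    - [0,0,-0.8,0]
    - [0,0,-0.8,0]
    - [0,0,0,0]

```text
t: 37.6
eef_pos: [494.8, 40.7, 384.1]
tcp_rot: [0.3, 1.568, -0.052]
ft_force: [0.6, -1.2, -0.1]
opening: 0.803
```

Run:
```python
from ov import *
s=state();print(s['t'],s['eef_pos'],s['ft_force'],s['opening'])
w=read_camera('wrist');cv2.imwrite('pics/w13.png',w[:,:,::-1])
sd=read_camera('side')[:,:,::-1]; t=read_camera('top')[:,:,::-1]
C=[((594.3,3.5,308),29,(0,0,255)),((594.3,3.5,250),29,(0,255,0))]
ov(sd,'side',None,C,265,135,95,80,5,'pics/a.png');ov(t,'top',None,[C[0]],270,155,75,80,5,'pics/b.png')
cv2.imwrite('pics/o15.png',np.hstack([cv2.imread('pics/a.png')[:,60:],cv2.imread('pics/b.png')]))
```

```text
37.6 [494.81580409  40.70679927 384.12373597] [ 0.55226145 -1.2135941  -0.06715688] 0.8027933682360001
```

View pics/w13.png

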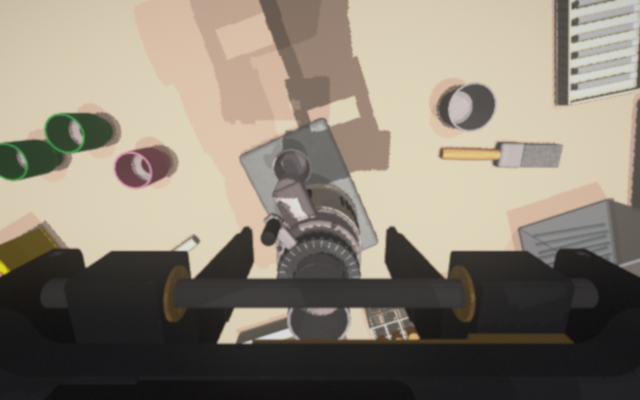

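View pics/o15.png

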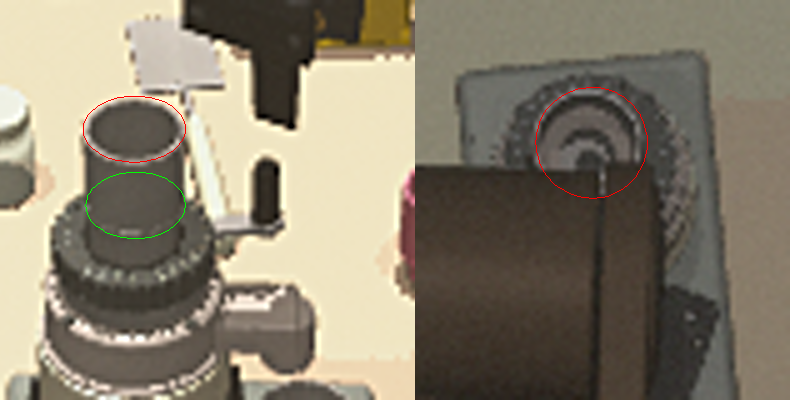

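Run:
```python
from h import *
for a in (186.8,192.8,198.8,204.8,210.8):
    r=np.radians(a);print(a,proj('side',(594.5+80*np.cos(r),3.5+80*np.sin(r),266.5)))
print(state()['t']); job_done()
```

```text
186.8 [331.12163831 171.14924079]
192.8 [330.87943334 169.24891837]
198.8 [330.34198069 167.38521599]
204.8 [329.51851768 165.57756842]
210.8 [328.42102128 163.84437426]
37.75
the job is handed in; nothing more can be done
```

I set the mill to four clicks open, seated the steel hopper in the throat, and handed the job in at about 37.8 s of the 72 s allowed. Every check before handing in was consistent with success; no verdict was given.

- **Finding the touch:** I pushed the lever clockwise with one finger. Ordinary clicks peaked at up to about 5 N. At the fifth click the force kept climbing to about 8.4 N, so I took that as the burrs touching and stopped, well under the 16 N that would jam them.
- **Backing off:** I pushed the lever back 48° and moved the finger clear of the knob. The wrist view put the knob within about 1 mm of the fourth click. The last side picture agreed: knob seen at (330.2, 166.6), expected at (330.3, 167.4). That is 2–3° of lever angle, and the tolerance is about 7°.
- **Hopper:** I gripped it by its cup and lowered it. It met no resistance until the shoulder touched the rim, at the expected height within about 1 mm. I then let go. The side and top pictures show it upright and centred, with its rim at the expected height.
- **Other things on the bench:** the arm pressed on nothing else, and nothing looks moved in the last wrist picture. I did not measure each item.

**One mismatch:** on the first, faster push the ring went past its first click without my feeling it. I worked out the click count from lever angles instead. Start to touch came to 60–62°, which is five clicks, and this fits the clicks I did feel.

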